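# Zero the gauge readout behind its push-latch flap

## Robot

A 6-joint arm with a two-finger parallel gripper is mounted at the origin on the work surface. World frame = base frame: x ahead of the robot, y to its left, z up, the work surface at z = 0. Lengths are in m, angles in rad, forces in N, time in s.
With the tool pointing down it reaches from about 0.425 to 0.95 m from the base axis. Payload 14.7 kg.
Tool frame: the origin (TCP) lies midway between the tips of the shut fingers; the grasp point (between the pads) lies 19 mm behind it; x points along the fingers, y is the direction in which the jaws open and shut, and the axes are right-handed (so a half turn about x gives the same grasp; the last joint's range is limited). The gripper opens to 85 mm and grips with 20 to 120 N. Pads are 22 mm wide; open, the fingers measure 114 mm over their backs; the gripper's body (76 mm by 85 mm) begins 54 mm behind the grasp point. The pads swing forward as they close: fully open they stand 13 mm farther back than shut.
Start: joints at [-1.221, 0.48, 1.596, -0, 1.065, -0.047], TCP at [0.251, -0.599, 0.231] pointing down, gripper open.
Joint ranges: [-2.75, 2.75], [-0.82, 2.05], [0.23, 2.67], [-1.56, 4.7], [0.09, 2.69], [-2.92, 2.92]. Speed limits (rad/s): [1.89, 1.89, 2.39, 3.01, 3.01, 3.01].

## Interface

Orientations are given as a 3x3 rotation matrix whose columns are the frame's x, y, z axes.
In Python, from rig import env, eyes gives the robot as it stands. Calls block until the motion is done:
- env.move_to(position, orientation): joint-space move of the TCP to a pose.
- env.movel(position, rot=None, vel=0.15): straight line of the TCP; rot=None keeps the orientation; vel is the mean speed in m/s.
- env.move_j(angles): joint-space move.
- env.ungrasp() and env.close_gripper(squeeze=None): open the fingers fully, or close them until they stop; squeeze is the grip in N (None keeps the last).
- env.sleep(seconds).
- env.ik(position, orientation): joint angles nearest the present ones, or None.
- env.state(): the state.
- eyes.snapshot(name): name is "scene" or "top" or "wrist"; returns (picture, depth): 384x512x3 uint8, red, green, blue; 384x512 float32, m along the optical axis (not along the pixel's ray), 0 where there is no reading.
- eyes.camera_params(name): a dict with "fx", "fy", "cx", "cy" (pixels), "rvec" (rotation vector, rad) and "tvec" (3), from world to camera coordinates, as OpenCV has them. Camera axes: x right, y down, z forward; pixel columns grow to the right and rows downward; lengths in m; the calibration is good to about 2 mm. A picture is of the moment at which its call begins: read the wrist's pose just before it. camera_params takes no time and is no camera call; for the wrist camera it gives the pose at the moment of the call.
A pose or a line that the arm cannot do raises env.Unreachable and nothing moves.
- env.sign_off(): hands the job in, once; it reports no verdict.
The state is a dict: "time": time; "q": joint angles; "joint_vel": joint speeds; "tau": joint torques, N m; "eef_pos": TCP position; "tool_rot": TCP orientation; "force": force on the tool from outside, world axes, zero at the start; "wrist_torque": the same for the moment, N m; "width": finger opening in m.
Only numpy, scipy, OpenCV 4.12 (cv2) and the standard library are available. Lean on these libraries where they do the work, as an engineer would, in place of code of your own. Each camera call takes 0.05 s, during which the arm holds its last target.

## Task

Zero the gauge readout: push the grey flap on the white unit in and let go so that it pops open, press the round button underneath all the way down and release it, then push the flap shut until it latches again. Leave the square button alone, and do not grasp, lift or shift any of the loose things standing around. Only touch and press, with closed fingers if you like, and finish clear of everything.

Things in the scene. Friction and masses are not known exactly. Their poses are not given: they have to be found in the camera images.
- unit: the readout unit, a fixed white box 120 (x) x 200 (y) x 60 mm high; origin at the centre of its underside, on the table; its x points away from its front, y to its left. Its right half has an open bay in the top (unit x -29 to +37 mm, y -93 to +17 mm), closed by the grey flap; a dark display lies flat in the left half
- flap (a joint): flap's hinge, rad: 0 = latched, flush; positive = open (to 1.2, nearly upright); negative = pushed in (stop at -0.087). Push-push latch: pushed from shut to the stop (4 mm at the finger mark, some 2 N) and let go, a weak spring swings it fully open in about 1 s; pushed from open down past flush to the stop and let go, it catches at 0. Short of the stop it may not switch
- flap_hinge (a point): middle of the flap's hinge line, at unit x = +35, y = -38, z = 58 mm; turns with the flap (y along the hinge). The flap is a grey plate 107 mm wide, 4 mm thick, hinged at its far (+x) edge, its free edge 62 mm from the hinge. Fully open it leans to the unit's front: the free edge is 22 mm level from the hinge and 116 mm above the table
- flap_press (a point): the round dark finger mark on the flap's outer face, 47 mm from the hinge; moves with the flap; 60 mm above the table when shut
- round_button (a joint): travel of the round push button, m: 0 = up, 0.004 = fully down (about 4 N; springs back)
- round_button_top (a point): centre of the top of the round grey button (22 mm across) in the bay under the flap, 45 mm from the hinge towards the front, either 27 mm left or 27 mm right of the bay's middle; its top is 50 mm above the table, 10 mm below the unit's top
- square_button (a joint): travel of the square push button, m, as the round one
- square_button_top (a point): centre of the top of the square grey button (20 x 20 mm), beside the round one in the other place
- ring_gauge: steel ring gauge, 42 mm outside, 16 mm high, lying on the unit's top left of the flap (loose; origin at the centre of its underside)
- gauge_block: standing steel gauge block 35 x 12 x 30 mm, beside the unit on the +y side (loose; origin at the centre of its underside)
- plug_gauge: upright dark plug gauge, 26 mm wide, 50 mm high, in front of the unit (loose; origin at the centre of its underside)
- slide_bar: dark slotted steel bar 90 x 24 x 20 mm (loose; origin at the centre of its underside)
- tape_roll: red tape roll lying flat, 68 mm wide, 25 mm high (loose; origin at the centre of its underside)
- screwdriver: screwdriver lying on the table (loose)
- sanding_block: cork sanding block 100 x 55 x 30 mm (loose; origin at the centre of its underside)
- oil_bottle: white oil bottle, 50 mm wide, 120 mm high (loose; origin at the centre of its underside)

How it is judged:
By the outcome, as a careful person would: the job done as asked, in the order asked, and still so for the second after the job is handed in, with the robot touching nothing.
It also fails if it takes over 51 s, if anything falls off the work surface, if the arm or the gripper's body presses on something with over 40 N, if the wrist force passes 120 N, or if a joint passes its speed limit or range.

## Working session

There is one attempt and no reset: what is moved stays moved. The work goes in short steps, each a Python script; the robot and the scene stay as the last script left them, time stands still between calls to the robot, and variables do not carry over. Pictures are saved under pics/ and viewed, and the job is handed in when it is done.

```bash
mkdir -p pics; ls; python3 - <<'E'
from rig import env, eyes
import cv2
for n in("scene","top"):
    p,d=eyes.snapshot(n); cv2.imwrite(f"pics/{n}0.png",p[:,:,::-1])
    c=eyes.camera_params(n); print(n,c)
s=env.state();print(s["time"],s["force"],s["tool_rot"])
E
```

```text
pics
scene {'fx': 418.7337720459841, 'fy': 418.7337720459841, 'cx': 254.11748929932287, 'cy': 195.1155049230142, 'rvec': array([ 2.30291061,  0.81277302, -0.3264062 ]), 'tvec': array([-0.401542  , -0.16866668,  1.39551646])}
top {'fx': 452.63979705198494, 'fy': 452.63979705198494, 'cx': 256.2063905549673, 'cy': 181.858272125463, 'rvec': array([ 2.14111804, -2.11787847,  0.21149251]), 'tvec': array([-0.0115225 ,  0.5145533 ,  1.45256041])}
0.1 [-0.50051811 -0.0861651  -0.48351175] [[-3.78135843e-04  3.86414621e-01 -9.22325104e-01]
 [ 1.03985363e-03 -9.22324519e-01 -3.86414803e-01]
 [-9.99999388e-01 -1.10520039e-03 -5.30506861e-05]]
```

View pics/scene0.png

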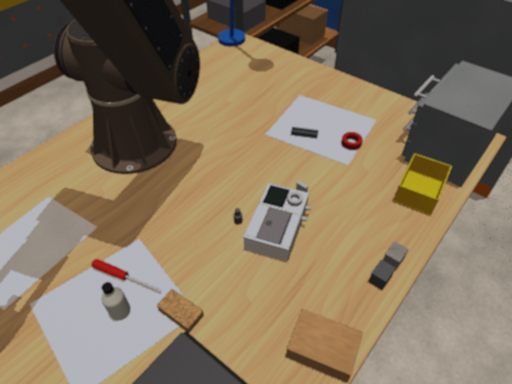

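View pics/top0.png

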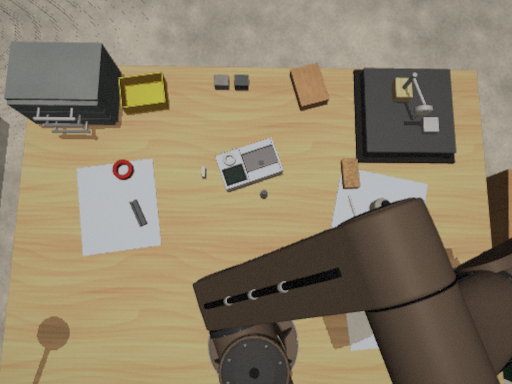

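```bash
python3 - <<'E'
import cv2
for n,(x0,y0,w,h) in {"scene":(225,170,100,95),"top":(195,130,100,75)}.items():
    p=cv2.imread(f"pics/{n}0.png")[y0:y0+h,x0:x0+w]
    cv2.imwrite(f"pics/{n}0c.png",cv2.resize(p,None,fx=6,fy=6,interpolation=cv2.INTER_CUBIC))
E
```

```text
(no output)
```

View pics/scene0c.png

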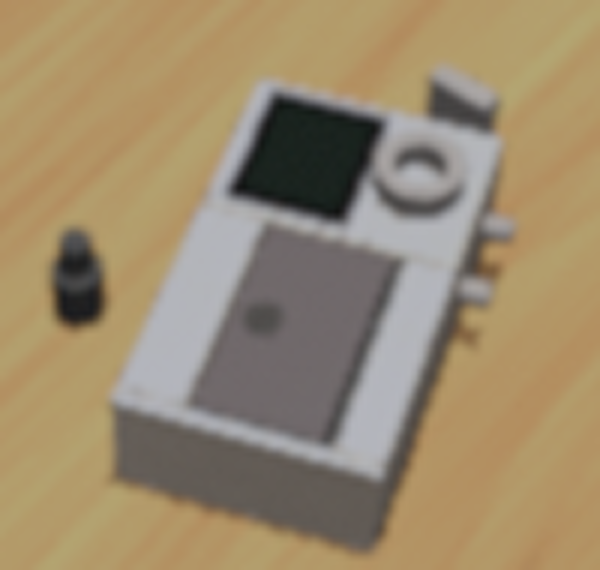

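View pics/top0c.png

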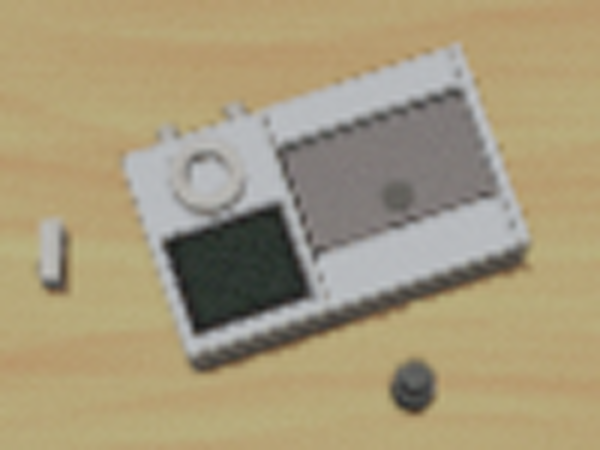

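```bash
cat > h.py <<'E'
import numpy as np, cv2
from rig import env, eyes
def ray(n,uv,z,c=None):
    c=c or eyes.camera_params(n); R=cv2.Rodrigues(np.array(c["rvec"]))[0]; t=np.array(c["tvec"])
    o=-R.T@t; d=R.T@np.array([(uv[0]-c["cx"])/c["fx"],(uv[1]-c["cy"])/c["fy"],1])
    return o+d*(z-o[2])/d[2]
def crop(n,X,x0,y0,s=6): return ((X[0]+.5)/s-.5+x0,(X[1]+.5)/s-.5+y0)
E
python3 - <<'E'
from h import *
from scipy.optimize import least_squares
U=[(.06,.1),(.06,-.1),(-.06,-.1),(-.06,.1),(-.012,-.038)]
T=[(125,155),(460,45),(525,243),(195,358),(397,196)]
S=[(500,140),(385,470),(115,400),(265,82),(262,319)]
def fit(ps):
    f=lambda p:np.concatenate([ (np.array([p[0]+np.cos(p[2])*u[0]-np.sin(p[2])*u[1],p[1]+np.sin(p[2])*u[0]+np.cos(p[2])*u[1]])-w[:2]) for u,w in ps])
    r=least_squares(f,[.7,0,.3]);return r.x,r.fun.reshape(-1,2)*1000
a=[(u,ray("top",crop("t",x,195,130),.06)) for u,x in zip(U,T)]
b=[(u,ray("scene",crop("t",x,225,170),.06)) for u,x in zip(U,S)]
np.set_printoptions(precision=4,suppress=True)
for ps in(a,b,a+b): 
    x,r=fit(ps); print(x); print(r)
print(ray("top",crop("t",(413,388),195,130),.03))
E
```

```text
[0.5765 0.0188 0.3427]
[[-0.6301  2.5806]
 [ 0.9456 -0.5324]
 [ 0.5784 -4.6144]
 [-0.176   3.4204]
 [-0.7178 -0.8541]]
[0.5811 0.0224 0.3435]
[[ 1.1824  3.2821]
 [ 2.0104 -3.425 ]
 [-0.5964 -1.3032]
 [-4.2391  1.3317]
 [ 1.6427  0.1144]]
[0.5788 0.0206 0.3431]
[[ 1.5985  4.3989]
 [ 3.2496  1.3128]
 [ 2.8985 -2.8144]
 [ 2.0688  5.1935]
 [ 1.5725  0.9557]
 [-1.046   1.4637]
 [-0.2937 -5.2704]
 [-2.9167 -3.1032]
 [-6.4837 -0.4412]
 [-0.6477 -1.6954]]
[ 0.4762 -0.0306  0.03  ]
```

```bash
cat >> h.py <<'E'
np.set_printoptions(precision=4,suppress=True)
C=np.array([0.579,0.0206]); YAW=0.343
import os,json
if os.path.exists("pose.json"): *c,YAW=json.load(open("pose.json")); C=np.array(c)
def W(x,y,z):  # unit mm -> world
    c,s=np.cos(YAW),np.sin(YAW); return np.array([C[0]+(c*x-s*y)/1e3,C[1]+(s*x+c*y)/1e3,z/1e3])
def ROT(tilt):  # tool pointing down, leaning top towards unit front by tilt deg
    t=np.radians(tilt); c,s=np.cos(YAW),np.sin(YAW)
    ux=np.array([c,s,0]); uy=np.array([-s,c,0]); x=np.sin(t)*ux-np.cos(t)*np.array([0,0,1]); y=-uy
    return np.stack([x,y,np.cross(x,y)],1)
def snap(n,f):
    p,d=eyes.snapshot(n); cv2.imwrite(f"pics/{f}.png",p[:,:,::-1]); return p,d
E
python3 - <<'E'
from h import *
for t in(0,15):
  for p in [(-12,-38,250),(-60,-38,330),(0,-11,46),(0,-65,46),(50,-38,120),(60,-38,180)]:
    print(t,p,env.ik(W(*p),ROT(t)))
env.move_to(W(-30,-30,300),ROT(0)); env.close_gripper(20)
c=eyes.camera_params("wrist"); snap("wrist","w1"); json.dump({k:np.array(v).tolist() for k,v in c.items()},open("w1.json","w"))
s=env.state();print(s["time"],s["eef_pos"],s["force"],s["q"],W(-30,-30,300))
E
```

```text
0 (-12, -38, 250) [-0.0853  0.3648  1.7375 -0.      1.0393  1.1425]
0 (-60, -38, 330) [-0.1225  0.2289  1.7269 -0.      1.1858  1.1053]
0 (0, -11, 46) [-0.0344  0.6304  1.8961 -0.      0.6152  1.1934]
0 (0, -65, 46) [-0.1178  0.6488  1.8496 -0.      0.6432  1.11  ]
0 (50, -38, 120) [-0.0449  0.5866  1.7208 -0.      0.8341  1.1829]
0 (60, -38, 180) [-0.0391  0.529   1.6509 -0.      0.9618  1.1887]
15 (-12, -38, 250) [-0.1664  0.2535  1.9415  0.1913  0.7259  0.9321]
15 (-60, -38, 330) [-0.2185  0.1041  1.9153  0.1759  0.9068  0.9156]
15 (0, -11, 46) [-0.1065  0.5749  2.1096  0.4779  0.247   0.6693]
15 (0, -65, 46) [-0.2009  0.5929  2.0577  0.4754  0.297   0.5848]
15 (50, -38, 120) [-0.1112  0.5023  1.9414  0.2512  0.4744  0.9057]
15 (60, -38, 180) [-0.1033  0.4289  1.8735  0.196   0.6111  0.9767]
3.275 [ 0.5609 -0.0177  0.3   ] [0.226  0.2572 0.1266] [-0.0856  0.2904  1.7174  0.      1.1337  1.1421] [ 0.5608 -0.0177  0.3   ]
```

View pics/w1.png

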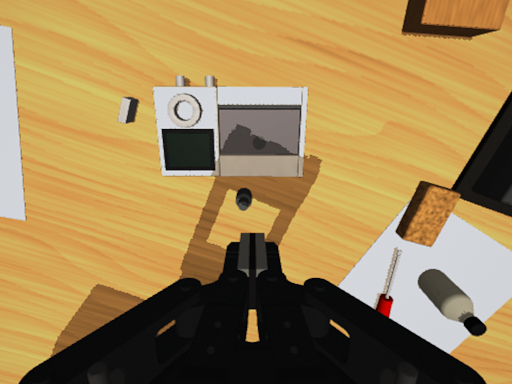

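```bash
python3 - <<'E'
from h import *
p=cv2.imread("pics/w1.png")[75:210,140:330]
cv2.imwrite("pics/w1c.png",cv2.resize(p,None,fx=4,fy=4,interpolation=cv2.INTER_CUBIC))
c=json.load(open("w1.json"));R=cv2.Rodrigues(np.array(c["rvec"]))[0]
o=-R.T@np.array(c["tvec"]);s=env.state();print(c["fx"],"cam in tool",s["tool_rot"].T@(o-s["eef_pos"]),"axis in tool",s["tool_rot"].T@R[2])
E
```

```text
281.46205177650614 cam in tool [-0.1424 -0.0005 -0.0832] axis in tool [ 0.945  -0.001   0.3271]
```

View pics/w1c.png

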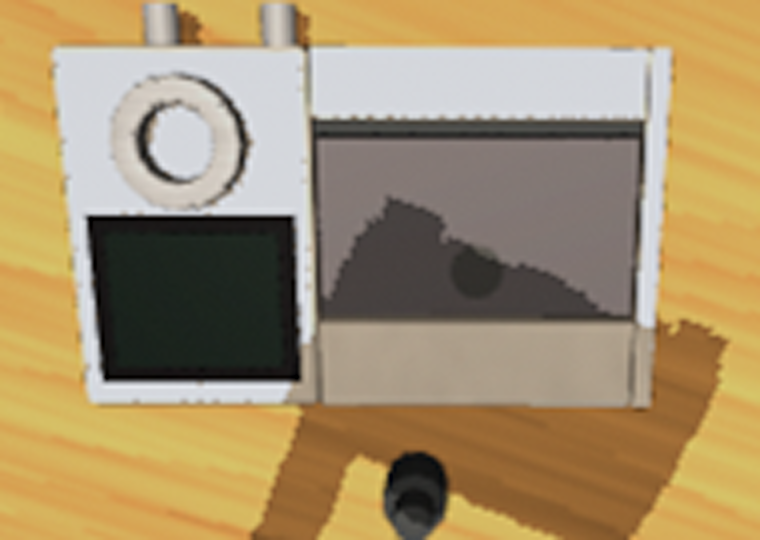

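```bash
python3 - <<'E'
from h import *
from scipy.optimize import least_squares
U=[(.06,.1),(.06,-.1),(-.06,-.1),(-.06,.1),(-.012,-.038)]
T=[(55,47),(671,47),(650,406),(92,402),(477,271)]
c=json.load(open("w1.json"))
ws=[ray("",crop("",x,140,75,4),.06,c)[:2] for x in T]
f=lambda p:np.concatenate([np.array([p[0]+np.cos(p[2])*u[0]-np.sin(p[2])*u[1],p[1]+np.sin(p[2])*u[0]+np.cos(p[2])*u[1]])-w for u,w in zip(U,ws)])
r=least_squares(f,[.58,.02,.34]);print(r.x,r.fun.reshape(-1,2)*1e3)
json.dump([.5*r.x[0]+.5*.5788,.5*r.x[1]+.5*.0206,r.x[2]],open("pose.json","w"))
print(open("pose.json").read(), "plug", ray("",crop("",(415,480),140,75,4),.05,c))
E
```

```text
[0.5798 0.0195 0.3388] [[ 0.3493  1.9832]
 [ 0.9017 -1.4321]
 [ 0.0419 -1.081 ]
 [-1.6339  1.2143]
 [ 0.341  -0.6844]]
[0.5792845080186209, 0.02006740816101571, 0.3387866720864465] plug [ 0.4985 -0.0253  0.05  ]
```

```bash
cat >> h.py <<'E'
def press(x,y,z0,zmin,lim,rot,step=.7,vel=.02):
    """descend until force rises by lim; returns log"""
    f0=env.state()["force"]; log=[];z=z0
    while z>zmin:
        z-=step; env.movel(W(x,y,z),rot,vel=vel); s=env.state(); df=s["force"]-f0
        log.append((round(z,1),round(s["eef_pos"][2]*1e3,2),round(float(df[2]),1),round(float(s["time"]),2)))
        if np.linalg.norm(df)>lim: break
    for l in log: print(l)
    return z
E
python3 - <<'E'
from h import *
R=ROT(15)
env.move_to(W(-1.4,-38,120),R); env.movel(W(-1.4,-38,66),R,vel=.12)
print(env.state()["time"],env.state()["force"])
press(-1.4,-38,66,57,9,R)
snap("scene","s2");snap("wrist","w2")
E
```

```text
4.6333 [-0.8135 -0.7041 -0.2059]
(65.3, np.float64(66.07), 1.0, 4.88)
(64.6, np.float64(64.7), -0.3, 5.13)
(63.9, np.float64(63.8), 0.3, 5.38)
(63.2, np.float64(63.12), 1.0, 5.63)
(62.5, np.float64(62.47), -0.5, 5.88)
(61.8, np.float64(61.83), 1.5, 6.13)
(61.1, np.float64(61.07), 1.2, 6.38)
(60.4, np.float64(60.37), 1.5, 6.63)
(59.7, np.float64(59.68), 2.0, 6.88)
(59.0, np.float64(58.97), 1.6, 7.13)
(58.3, np.float64(58.26), 2.4, 7.38)
(57.6, np.float64(57.82), 7.0, 7.63)
(56.9, np.float64(57.52), 16.6, 7.88)
```

At the stop (16 N, as expected in height). Let go and look.

```bash
python3 - <<'E'
from h import *
R=ROT(15)
env.movel(W(-1.4,-38,75),R,vel=.1)
env.movel(W(-60,-38,200),R,vel=.25)
env.sleep(.4)
snap("scene","s3");snap("wrist","w3")
c=eyes.camera_params("wrist");json.dump({k:np.array(v).tolist() for k,v in c.items()},open("w3.json","w"))
print(env.state()["time"],env.state()["force"])
p=cv2.imread("pics/s3.png")[150:265,215:335]
cv2.imwrite("pics/s3c.png",cv2.resize(p,None,fx=4,fy=4,interpolation=cv2.INTER_CUBIC))
E
```

```text
9.5167 [0.4814 0.991  0.032 ]
```

View pics/s3c.png

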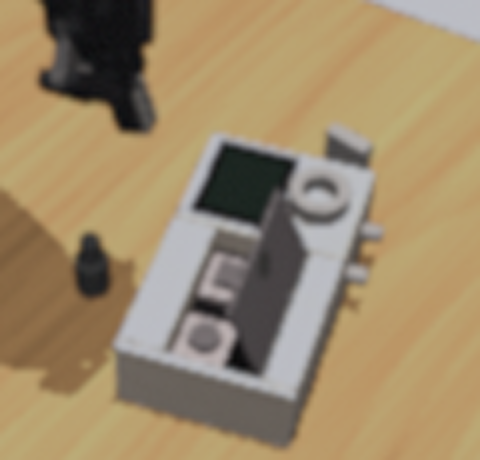

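View pics/w3.png

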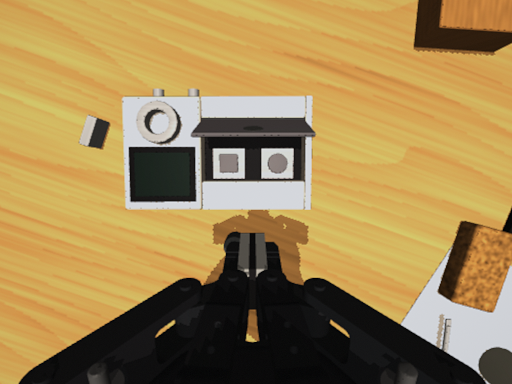

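```bash
python3 - <<'E'
from h import *
p=cv2.imread("pics/w3.png")[90:215,185:325]
cv2.imwrite("pics/w3c.png",cv2.resize(p,None,fx=5,fy=5,interpolation=cv2.INTER_CUBIC))
c=json.load(open("w3.json")); 
def tou(w):
    d=w[:2]-C; cc,s=np.cos(YAW),np.sin(YAW); return np.array([cc*d[0]+s*d[1],-s*d[0]+cc*d[1]])*1e3
print(tou(ray("",(278,163),.05,c)),tou(ray("",(229,163),.05,c)))
# height map with wrist depth
_,d=eyes.snapshot("wrist"); c=eyes.camera_params("wrist")
R=cv2.Rodrigues(np.array(c["rvec"]))[0];t=np.array(c["tvec"])
def h(u,v): 
    z=d[v,u]; P=R.T@(np.array([(u-c["cx"])/c["fx"]*z,(v-c["cy"])/c["fy"]*z,z])-t); return round(P[2]*1e3,1)
for v in range(136,186,3): print(v,[h(u,v) for u in range(254,306,4)])
E
```

```text
[-10.1308 -65.5655] [-10.0746 -11.9937]
136 [np.float64(115.7), np.float64(115.9), np.float64(115.7), np.float64(115.7), np.float64(116.4), np.float64(114.7), np.float64(115.6), np.float64(116.9), np.float64(114.8), np.float64(115.4), np.float64(115.2), np.float64(115.6), np.float64(114.5)]
139 [np.float64(36.1), np.float64(35.4), np.float64(36.6), np.float64(36.3), np.float64(36.0), np.float64(36.0), np.float64(35.3), np.float64(35.9), np.float64(35.8), np.float64(35.1), np.float64(36.0), np.float64(35.0), np.float64(39.6)]
142 [np.float64(36.0), np.float64(34.8), np.float64(36.1), np.float64(35.2), np.float64(35.4), np.float64(35.1), np.float64(36.2), np.float64(35.3), np.float64(35.9), np.float64(34.4), np.float64(34.9), np.float64(36.4), np.float64(41.1)]
145 [np.float64(35.7), np.float64(37.0), np.float64(37.3), np.float64(36.6), np.float64(35.5), np.float64(35.2), np.float64(36.3), np.float64(36.3), np.float64(36.0), np.float64(35.3), np.float64(35.1), np.float64(36.2), np.float64(40.0)]
148 [np.float64(36.3), np.float64(35.9), np.float64(43.5), np.float64(42.9), np.float64(43.
[... 2315 characters left out ...]
36.0), np.float64(36.9), np.float64(43.2), np.float64(44.8), np.float64(44.4), np.float64(44.5), np.float64(44.8), np.float64(42.6), np.float64(44.1), np.float64(43.2), np.float64(36.7), np.float64(34.8), np.float64(42.3)]
181 [np.float64(58.5), np.float64(58.7), np.float64(58.1), np.float64(59.4), np.float64(58.2), np.float64(58.7), np.float64(58.8), np.float64(58.7), np.float64(58.7), np.float64(59.5), np.float64(58.1), np.float64(58.7), np.float64(58.5)]
184 [np.float64(59.0), np.float64(61.3), np.float64(59.5), np.float64(60.0), np.float64(60.6), np.float64(59.2), np.float64(60.7), np.float64(60.7), np.float64(60.3), np.float64(59.7), np.float64(60.4), np.float64(60.5), np.float64(60.5)]
```

View pics/w3c.png

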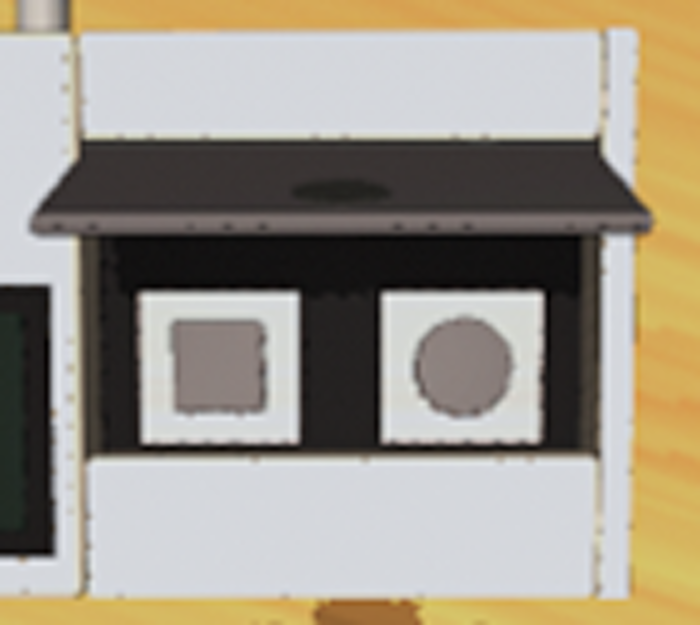

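```bash
python3 - <<'E'
from h import *
R=ROT(15); t=np.tan(np.radians(15))
ax=lambda z:(-3-(z-56)*t,-65.4,z)
env.movel(W(*ax(150)),R,vel=.25); env.movel(W(*ax(56)),R,vel=.15)
print(env.state()["time"],env.state()["force"])
z=press(-3,-65.4,56,46,13,R)
snap("scene","s4");snap("wrist","w4")
env.sleep(.1)
env.movel(W(*ax(56)),R,vel=.05);print(env.state()["force"])
env.movel(W(*ax(150)),R,vel=.25)
snap("wrist","w5");print(env.state()["time"])
E
```

```text
10.775 [-0.0045  0.2352  0.8902]
(55.3, np.float64(56.1), -0.9, 11.03)
(54.6, np.float64(54.7), -0.6, 11.28)
(53.9, np.float64(53.8), -1.6, 11.53)
(53.2, np.float64(53.12), -1.4, 11.78)
(52.5, np.float64(52.45), -0.7, 12.03)
(51.8, np.float64(51.82), 0.7, 12.28)
(51.1, np.float64(51.11), 0.3, 12.53)
(50.4, np.float64(50.4), 1.2, 12.78)
(49.7, np.float64(49.68), 1.8, 13.03)
(49.0, np.float64(49.0), 2.4, 13.28)
(48.3, np.float64(48.32), 2.8, 13.53)
(47.6, np.float64(47.75), 6.5, 13.78)
(46.9, np.float64(47.45), 15.1, 14.03)
[ 0.68   -0.4576  0.0367]
15.15
```

View pics/w4.png

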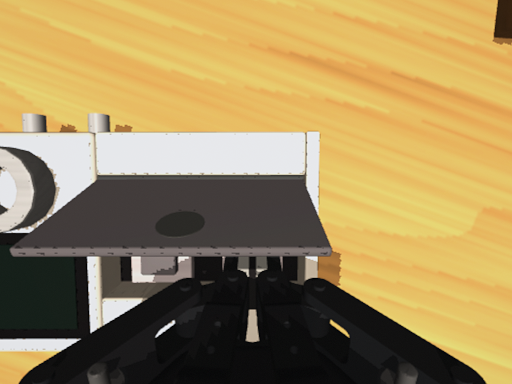

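View pics/w5.png

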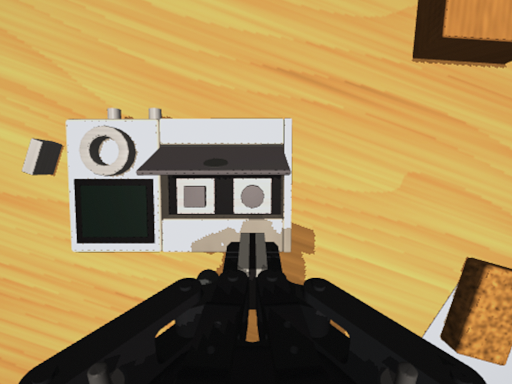

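```bash
python3 - <<'E'
from h import *
R=ROT(15)
def T(th,gap=0):
    c,s=np.cos(th),np.sin(th); return (35-47*c+(2+gap)*s+10.6, -38, 58+47*s+(2+gap)*c+2.85)
for p in [(-30,-50,185),(70,-38,185),T(1.2,25)]+[T(t) for t in(1.2,.6,0)]: assert env.ik(W(*p),R) is not None
env.movel(W(-30,-50,185),R,vel=.25); env.movel(W(70,-38,185),R,vel=.25); env.movel(W(*T(1.2,28)),R,vel=.2)
f0=env.state()["force"];print(env.state()["time"])
for th in np.arange(1.2,-.01,-.15):
    env.movel(W(*T(th)),R,vel=.05); s=env.state(); f=s["force"]-f0
    print(round(th,2),f,round(s["time"],2))
    if np.linalg.norm(f)>15: print("STOP");break
    if abs(th-.75)<.01: snap("scene","s6")
E
python3 - <<'E'
import cv2
p=cv2.imread("pics/s6.png")[150:265,215:335]
cv2.imwrite("pics/s6c.png",cv2.resize(p,None,fx=4,fy=4,interpolation=cv2.INTER_CUBIC))
E
```

```text
16.5
1.2 [-1.2888 -0.986  -0.4344] 17.21
1.05 [-1.3376 -0.0867 -0.2602] 17.5
0.9 [-0.9379  0.0883 -0.1532] 17.79
0.75 [-2.1915 -0.8123 -0.1188] 18.08
0.6 [-2.1584  0.5179  0.4486] 18.43
0.45 [-1.4028  1.1609  1.2034] 18.72
0.3 [-2.773  -0.2922  0.092 ] 19.01
0.15 [-1.8287 -0.832   1.0703] 19.3
0.0 [-2.1826  0.2343  1.0538] 19.59
```

View pics/s6c.png

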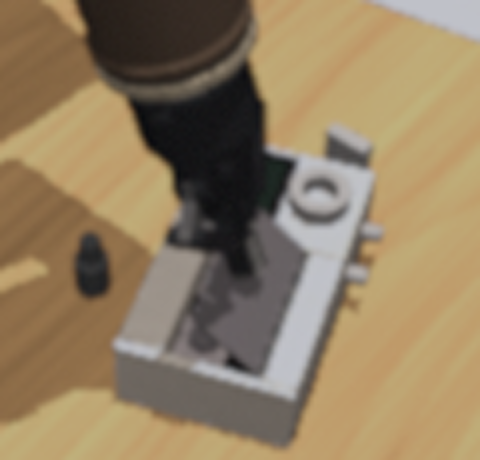

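The finger is holding the flap down. Press to the stop, let go, and check.

```bash
python3 - <<'E'
from h import *
R=ROT(15)
press(-1.4,-38,62.85,56.5,11,R)
env.sleep(.1)
env.movel(W(-1.4,-38,75),R,vel=.08)
env.movel(W(-50,-38,220),R,vel=.25)
env.sleep(1.0)
snap("scene","s7");snap("wrist","w7");snap("top","t7")
_,d=eyes.snapshot("wrist"); c=eyes.camera_params("wrist")
RR=cv2.Rodrigues(np.array(c["rvec"]))[0];t=np.array(c["tvec"])
for p in [(-12,-60,60),(-20,-20,60),(20,-70,60),(50,-38,60)]:
    q=RR@W(*p)+t; u,v=int(round(c["fx"]*q[0]/q[2]+c["cx"])),int(round(c["fy"]*q[1]/q[2]+c["cy"]));z=np.median(d[v-2:v+3,u-2:u+3])
    print(p,(u,v),(RR.T@(np.array([(u-c["cx"])/c["fx"]*z,(v-c["cy"])/c["fy"]*z,z])-t))[2]*1e3)
print(env.state()["time"],env.state()["force"])
p=cv2.imread("pics/s7.png")[150:265,215:335]
cv2.imwrite("pics/s7c.png",cv2.resize(p,None,fx=4,fy=4,interpolation=cv2.INTER_CUBIC))
E
```

```text
(62.1, np.float64(62.19), 0.1, 19.84)
(61.4, np.float64(61.49), -0.9, 20.09)
(60.7, np.float64(60.72), -1.2, 20.34)
(60.0, np.float64(60.01), -0.3, 20.59)
(59.3, np.float64(59.3), -0.1, 20.84)
(58.6, np.float64(58.61), 0.2, 21.09)
(57.9, np.float64(57.96), 1.2, 21.34)
(57.2, np.float64(57.66), 9.9, 21.59)
(56.5, np.float64(57.36), 20.5, 21.84)
(-12, -60, 60) (272, 174) 59.87649949590878
(-20, -20, 60) (237, 181) 59.736530548750935
(20, -70, 60) (281, 145) 60.08966606908802
(50, -38, 60) (253, 118) 59.75327948594805
24.2833 [ 0.048  -0.0563  0.1864]
```

View pics/s7c.png

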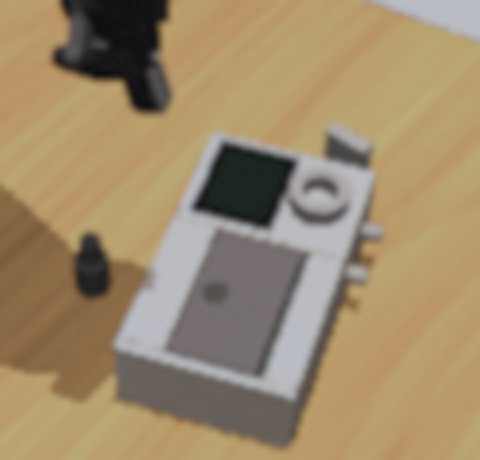

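View pics/w7.png

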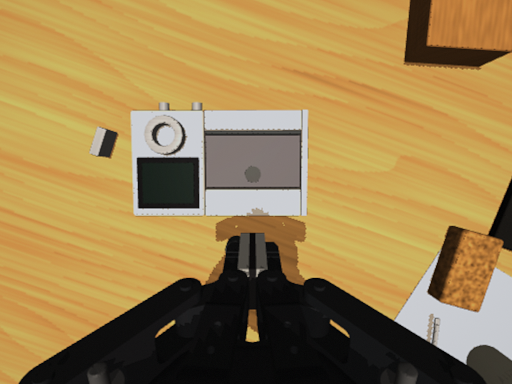

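The flap is flush at 60 mm and stays shut with the tool clear. The ring gauge (165,134), gauge block (104,142) and unit look undisturbed.

```bash
python3 -c "
from rig import env
env.sign_off();print(env.state()['time'])"
```

```text
the job is handed in; nothing more can be done
the job is handed in; nothing more can be done
```

The job is done and handed in at about 24 s of the 51 s allowed.

- **Opening the flap:** I pushed it at the finger mark down to its stop, with about 16 N on the wrist. After I let go, the pictures showed it standing fully open, with its free edge at about 116 mm.
- **Round button:** It was in the right-hand place, at unit (-10, -65) mm. I pressed it to its stop, where the force rose to about 15 N at the expected depth, and released it. The square button was not touched.
- **Closing the flap:** I swept it down from behind, pressed it to the stop (about 20 N) and let go. A second later, depth readings at two points on the flap and two nearby points all came out at 59.7–60.1 mm. So it is flush and stayed shut.
- **Loose things:** The ring gauge, gauge block and plug gauge look unmoved in the last pictures. The arm finished clear above the front, with the wrist force near zero.

One small mismatch: both stops came about 1 mm lower than I calculated. That is within the calibration error, and the offset was the same for the flap and the button. I had no direct readout of the button's travel and did not read the gauge display, so "all the way down" rests on the force and the depth.

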